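Unlock a craft chest's folding lid stay and shut the lid

TASK

The lid of the craft chest is propped open by a folding stay. Lift the stay's knee by its knob until it is well past centre and stays folded, then lower the lid gently without letting it drop, and press it fully home until the spring catch holds it. Do not force anything, and leave the jar, the mug and the bead tray where they are.

Things in the scene. Friction and masses are not known exactly. Their poses are not given: they have to be found in the camera images.
- chest: Plywood craft chest fixed to the table: 160 mm deep (its x), 220 wide (y), 90 high. Origin: centre of its underside; x points from its front to its hinged rear, y left, z up. Lid hinged at the rear top; folding stay outside its right (-y) side.
- hinge (a point): Middle of the lid's hinge axis (along the chest's y): 80 mm behind the chest's centre, 96 mm above the table. The plywood lid is 165 x 220 x 12 mm, 0.35 to 0.7 kg; hinge friction holds it only while nearly upright: from about a quarter of the way down it falls unless held up.
- lid (a joint): Lid angle, rad: 0 as it stands propped (83 degrees above horizontal), growing as it closes, 1.45 fully shut; opens to -0.08. Some 0.065 rad short of shut (14 mm at the handle) it comes to rest on a spring catch; 5 to 8 N down at the handle, or 8 to 12 N on the lid's front edge (25 N harms it), push it past the catch, which snaps it shut and keeps it shut.
- handle_mid (a point): Centre of the lid's handle: a wooden roller along the chest's y, 16 mm thick, 100 long, spinning freely, on two sprung steel arms 60 mm beyond the lid's free edge, 225 mm from the hinge axis in the lid's plane. Highest point when propped; when shut, 96 mm above the table with a 52 mm gap to the lid. It can be pinched from above, fingers before and behind it, all the way.
- stay_knee (a joint): Fold angle of the stay's knee, rad: 0 at the start, sagging on its stop and locked; 0.25 is centre (links in line); beyond that unlocked, 2.1 with the lid shut. Stiff: it keeps its angle when let go. Two flat steel links, 78 mm between pivots; the upper joins the lid's side 50 mm from the hinge. Past centre, lifting on draws the lid down a little.
- knob_mid (a point): Centre of the knob at the knee: a black roller 18 mm thick, 36 long, along the chest's y, spinning freely on a pin, 65 mm outside the chest's right side. It travels on a circle of 78 mm radius about stay_pivot, up and to the front as it is lifted: 10 mm to centre, 19 mm for 0.5 rad, taking about 5 N.
- stay_pivot (a point): Point on the axis of the stay's lower pivot (along the chest's y), level with the knob's middle along y: 60 mm in front of the chest's centre, 70 mm above the table. The pivot sits in a rubber bush that gives 1 mm per 5 N; over 20 N on the stay would tear it.
- jar_mid (a point): Centre of a loose glass jar with a steel cap, 64 mm thick, 85 high, to the right of the chest: leave alone.
- mug_mid (a point): Centre of a loose white mug, 80 mm wide, 90 high, to the front left of the chest: leave alone.
- tray_mid (a point): Centre of a loose clear compartment tray, 100 x 140 x 22 mm, to the left of the chest: leave alone.
- handle_arms (a joint): Flex of the handle's sprung arms, rad: 0 relaxed, positive when the handle is pushed the way the lid closes. They pivot at the lid's free edge, 60 mm from the roller, and give about 3.3 mm (0.055 rad) per newton; over 13 N (0.75 rad) would bend them.

How it is judged:
On the way:
1. the stay's knee is lifted past centre (fold angle over 0.4 rad) with the lid still up (less than 0.4 rad down) and stays so for 0.2 s (value of joint stay_knee above 0.4 rad and value of joint lid below 0.4 rad), for 0.2 s.
At the end, for the whole second after the job is handed in: The lid is fully shut on its catch (within 0.03 rad of 1.45), at rest and let go (value of joint lid above 1.42 rad and velocity of joint lid between -0.05 and 0.05 rad/s); the robot touches nothing.
It fails at once if the lid drops: it falls faster than 1.2 rad/s before reaching its catch (velocity of joint lid above 1.2 rad/s and value of joint lid below 1.33 rad).
It fails at once if the stay is forced: its rubber-bushed lower pivot is strained by more than 4.5 mm (about 22 N) (distance of stay_pivot from where it was at the start of the episode above 0.0045 m).
It fails at once if the handle is forced: its sprung arms are bent by more than 0.75 rad (about 14 N) (value of joint handle_arms above 0.75 rad or value of joint handle_arms below -0.75 rad).
It fails at once if the lid's panel is pressed with more than 25 N (contact force between anything else and lid_c0 above 25 N).
It fails at once if the jar, the mug or the bead tray is moved more than 20 mm (distance of any of jar_mid, mug_mid, tray_mid from where it was at the start of the episode above 0.02 m).
It also fails if it takes over 72 s, if anything falls off the work surface, if the arm or the gripper's body presses on something with over 40 N, if the wrist force passes 120 N, or if a joint passes its speed limit or range.

ROBOT

A 6-joint arm with a two-finger parallel gripper is mounted at the origin on the work surface. World frame = base frame: x ahead of the robot, y to its left, z up, the work surface at z = 0. Lengths are in m, angles in rad, forces in N, time in s.
With the tool pointing down it reaches from about 0.35 to 0.975 m from the base axis. Payload 17.4 kg.
Tool frame: the origin (TCP) lies midway between the tips of the shut fingers; the grasp point (between the pads) lies 19 mm behind it; z points along the fingers, x is the direction in which the jaws open and shut, and the axes are right-handed (so a half turn about z gives the same grasp; the last joint's range is limited). The gripper opens to 85 mm and grips with 20 to 120 N. Pads are 22 mm wide; open, the fingers measure 114 mm over their backs; the gripper's body (76 mm by 85 mm) begins 54 mm behind the grasp point. The pads swing forward as they close: fully open they stand 13 mm farther back than shut.
Start: joints at [1.198, 0.116, 1.442, -0, 1.584, -0.038], TCP at [0.222, 0.638, 0.231] pointing down, gripper open.
Joint ranges: [-2.83, 2.83], [-0.83, 2.19], [0.07, 2.5], [-1.14, 4.28], [0.01, 3], [-2.97, 2.97]. Speed limits (rad/s): [1.89, 1.89, 2.22, 3.14, 3.14, 3.14].

INTERFACE

Orientations are given as a rotation vector (axis times angle).
In Python, from cell import manip gives the robot as it stands. Calls block until the motion is done:
- manip.movep(position, orientation): joint-space move of the TCP to a pose.
- manip.line_to(position, ori=None, v=0.15): straight line of the TCP; ori=None keeps the orientation; v is the mean speed in m/s.
- manip.movej(angles): joint-space move.
- manip.gripper_open() and manip.clamp(grasp_force=None): open the fingers fully, or close them until they stop; grasp_force is the grip in N (None keeps the last).
- manip.hold(seconds).
- manip.ik(position, orientation): joint angles nearest the present ones, or None.
- manip.grab_frame(name): name is "scene" or "top"; returns a dict with "frame" (384x512x3 uint8, blue, green, red), "fx", "fy", "cx", "cy" (pixels), "R" (3x3) and "t" (3): a world point X has camera coordinates R X + t. Camera axes: x right, y down, z forward; pixel columns grow to the right and rows downward; lengths in m; the calibration is good to about 2 mm. A picture is of the moment at which its call begins. There is no depth.
A pose or a line that the arm cannot do raises manip.Unreachable and nothing moves.
- manip.close_job(): hands the job in, once; it reports no verdict.
Readings, each from a call of its own:
- manip.read_time_s(): time.
- manip.read_joint_positions(): joint angles.
- manip.read_qvel(): joint speeds.
- manip.read_effort(): joint torques, N m.
- manip.read_position(): TCP position.
- manip.read_tcp_rot(): TCP orientation.
- manip.read_force(): force on the tool from outside, world axes, zero at the start.
- manip.read_moment(): the same for the moment, N m.
- manip.read_width(): finger opening in m.
Only numpy, scipy, OpenCV 4.12 (cv2) and the standard library are available. Lean on these libraries where they do the work, as an engineer would, in place of code of your own. Each camera call takes 0.05 s, during which the arm holds its last target. There are 200 camera calls.

## Working session

There is one attempt and no reset: what is moved stays moved. The work goes in short steps, each a Python script; the robot and the scene stay as the last script left them, time stands still between calls to the robot, and variables do not carry over. Pictures are saved under pics/ and viewed, about 8 in all and at most 12, crops included, and the job is handed in when it is done.

```bash
ls; mkdir -p pics
python3 - <<'E'
from cell import manip
import cv2,numpy as np
for n in("scene","top"):
    f=manip.grab_frame(n); cv2.imwrite(f"pics/{n}0.png",cv2.resize(f["frame"],None,fx=1.5,fy=1.5,interpolation=cv2.INTER_CUBIC))
    np.savez(f"pics/{n}0.npz",**f)
    print(n,f["fx"],f["cx"],f["cy"],np.round(f["R"],3).tolist(),"cam",-np.array(f["R"]).T@f["t"])
print(manip.read_tcp_rot(),manip.read_time_s(),manip.read_force())
E
```

```text
pics
scene 392.41580836790257 255.2645851952635 192.7882548369068 [[0.224, 0.974, 0.012], [0.817, -0.181, -0.548], [-0.531, 0.133, -0.837]] cam [ 1.09117267 -0.10165642  1.00984036]
top 493.8232594950036 260.32755874077407 191.23124977571774 [[-0.022, -1.0, -0.001], [-0.989, 0.022, -0.143], [0.143, -0.002, -0.99]] cam [0.36339035 0.00303399 1.60678723]
[ 2.56001097e+00  1.81997921e+00 -1.40923394e-03] 0.1 [ 0.46044809 -0.21763121  0.94821337]
```

View pics/scene0.png

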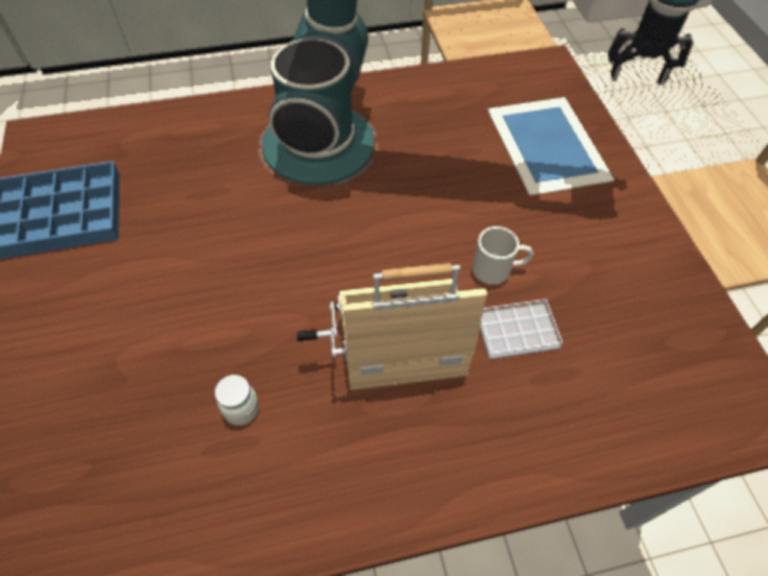

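View pics/top0.png

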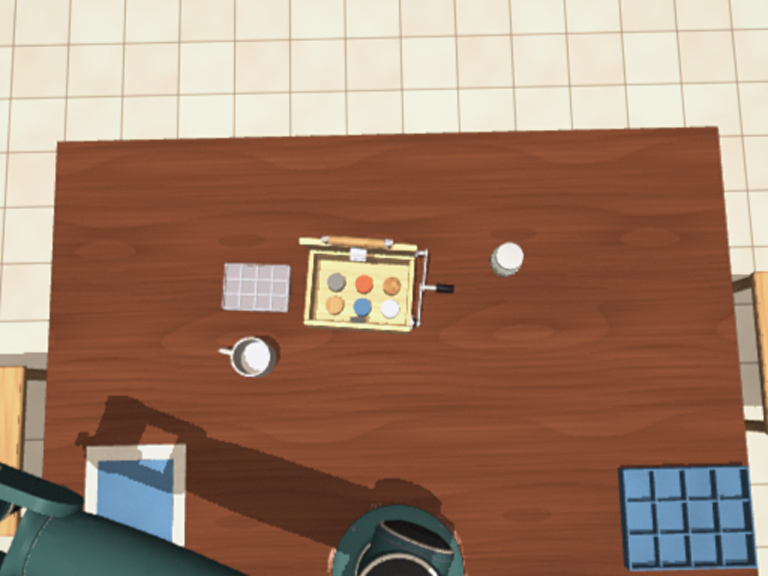

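The scene view (1.5x, camera behind the chest) shows the black knob at about (308,335), the handle roller at (418,271), and the jar at (237,400). In the top view the knob is at (444,288), the roller at (358,242), the chest front corners at (304,324) and (411,329), and the jar is well to the right. I'll triangulate the knob and roller from masks.

```bash
cat > h.py <<'E'
import numpy as np,cv2
def blob(f,roi,kind):
    """roi x0,y0,x1,y1 in 1.5x pixels -> minAreaRect centre and end-points (native px)"""
    x0,y0,x1,y1=[int(v/1.5) for v in roi]; im=f["frame"][y0:y1,x0:x1]
    hsv=cv2.cvtColor(im,cv2.COLOR_BGR2HSV)
    m=(hsv[...,2]<50) if kind=="black" else ((hsv[...,0]>7)&(hsv[...,0]<17)&(hsv[...,1]>90)&(hsv[...,2]>140))
    cs,_=cv2.findContours(m.astype(np.uint8),cv2.RETR_EXTERNAL,cv2.CHAIN_APPROX_NONE)
    c=max(cs,key=len); (c0,s,a)=cv2.minAreaRect(c); b=cv2.boxPoints((c0,s,a))
    e=[(b[0]+b[1])/2,(b[2]+b[3])/2] if np.linalg.norm(b[0]-b[1])<np.linalg.norm(b[1]-b[2]) else [(b[1]+b[2])/2,(b[3]+b[0])/2]
    e=sorted(e,key=lambda p:p[0]); o=np.array([x0,y0])
    return np.array(c0)+o,e[0]+o,e[1]+o,s
def ray(f,p):
    d=np.asarray(f["R"]).T@np.array([(p[0]-f["cx"])/f["fx"],(p[1]-f["cy"])/f["fy"],1]); return -np.asarray(f["R"]).T@f["t"],d/np.linalg.norm(d)
def tri(r1,r2):
    (o1,d1),(o2,d2)=r1,r2; s=np.linalg.lstsq(np.c_[d1,-d2],o2-o1,rcond=None)[0]
    a,b=o1+s[0]*d1,o2+s[1]*d2; return (a+b)/2,np.linalg.norm(a-b)
def plane(r,z): o,d=r; return o+d*(z-o[2])/d[2]
def proj(f,X): c=np.asarray(f["R"])@X+f["t"]; return np.array([f["fx"]*c[0]/c[2]+f["cx"],f["fy"]*c[1]/c[2]+f["cy"]])
E
python3 - <<'E'
from h import *
S=dict(np.load("pics/scene0.npz"));T=dict(np.load("pics/top0.npz"))
for k,rs,rt in(("black",(285,320,325,350),(430,275,460,300)),("wood",(378,255,458,285),(318,230,395,254))):
    a=blob(S,rs,k);b=blob(T,rt,k); print(k,[np.round(v,1).tolist() for v in a],[np.round(v,1).tolist() for v in b])
    # scene right = world +y ; top left = +y
    for i,j in((0,0),(1,2),(2,1)): print(tri(ray(S,a[i]),ray(T,b[j])))
    print("top dir on plane",np.round(plane(ray(T,b[1]),.1 if k=="black" else .32)-plane(ray(T,b[2]),.1 if k=="black" else .32),4))
fl,fr,rl=[plane(ray(T,np.array(p)/1.5),.09) for p in((304,326),(411,331),(307,250))]
print(fl,fr,fl-fr)
g=T["frame"]; c=cv2.resize(g[145:230,190:315],None,fx=6,fy=6,interpolation=cv2.INTER_CUBIC); cv2.imwrite("pics/crop1.png",c)
E
```

```text
black [[204.3, 223.5], [198.8, 224.3], [209.8, 222.7], [4.2, 11.2]] [[296.0, 192.0], [291.0, 192.0], [301.0, 192.0], [4.0, 10.0]]
(array([ 0.5769865 , -0.10979786,  0.09734301]), np.float64(0.0002727311951657121))
(array([ 0.57655757, -0.12475149,  0.09814341]), np.float64(0.0005477779294433137))
(array([ 0.57741159, -0.09480204,  0.09653204]), np.float64(0.0010435261126481568))
top dir on plane [0.0007 0.0308 0.    ]
wood [[276.6, 179.8], [252.1, 182.3], [301.1, 177.3], [7.4, 49.3]] [[237.6, 160.9], [218.1, 159.7], [257.1, 162.2], [39.1, 7.2]]
(array([0.63190607, 0.05945854, 0.32207169]), np.float64(0.00042230650190824425))
(array([0.62725818, 0.00724224, 0.32242677]), np.float64(0.0006568531230414763))
(array([0.63665434, 0.11197533, 0.32185783]), np.float64(0.0020127667818910996))
top dir on plane [0.009  0.1036 0.    ]
[0.50571331 0.17977384 0.09      ] [ 0.4905016  -0.03963432  0.09      ] [ 1.52117069e-02  2.19408159e-01 -2.22044605e-16]
```

View pics/crop1.png

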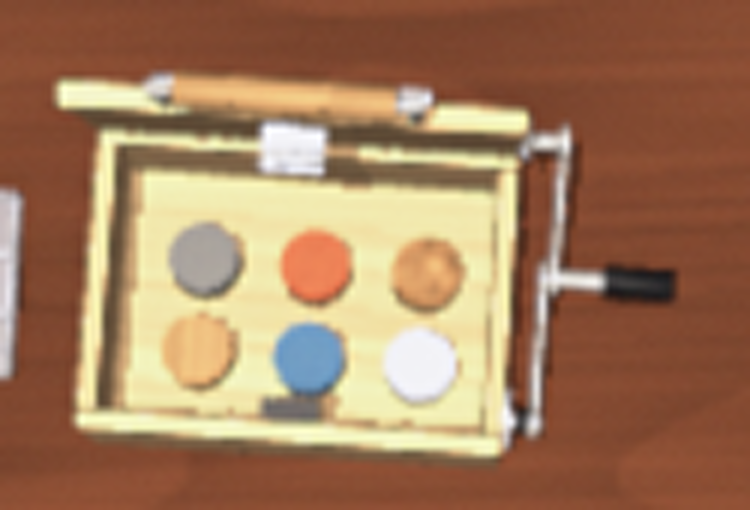

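Knob (0.577,-0.110,0.097) and roller (0.632,0.059,0.322) agree with the chest model to about 2–3 mm. That gives chest centre ≈ (0.5796, 0.0648) and yaw ≈ -0.085. Next I go up, across and down, with the open jaws straddling the knob.

```bash
cat >> h.py <<'E'
from scipy.spatial.transform import Rotation as Ro
PSI=-0.085; C=np.array([.5796,.0648,0.]); RC=Ro.from_euler('z',PSI)
def W(x,y,z): return C+RC.apply([x,y,z])
def ch(X): return RC.inv().apply(np.asarray(X)-C)
def ori(flip=0):
    a=(PSI+(np.pi if flip else 0))/2; return np.pi*np.array([np.cos(a),np.sin(a),0])
def snap(manip,n,name):
    f=manip.grab_frame(n); cv2.imwrite(f"pics/{name}.png",cv2.resize(f["frame"],None,fx=1.5,fy=1.5,interpolation=cv2.INTER_CUBIC)); np.savez(f"pics/{name}.npz",**f); return f
E
python3 - <<'E'
from h import *; from cell import manip
manip.line_to([.222,.60,.48],v=.3)
P=W(12.2e-3,-.180,.45); q=[manip.ik(P,ori(i)) for i in(0,1)]; print([None if v is None else np.round(v,2) for v in q])
fl=min((i for i in(0,1) if q[i] is not None),key=lambda i:abs(q[i][5])); print("flip",fl)
manip.movep(P,ori(fl)); manip.line_to(W(12.2e-3,-.180,.2),v=.2); manip.hold(.3); print("F0",manip.read_force())
manip.line_to(W(12.2e-3,-.180,.080),v=.08); manip.hold(.3); print("F",manip.read_force(),manip.read_position(),manip.read_time_s())
f=snap(manip,"scene","s1"); c=f["frame"][130:290,130:340]; cv2.imwrite("pics/s1c.png",cv2.resize(c,None,fx=3.5,fy=3.5,interpolation=cv2.INTER_CUBIC))
E
```

```text
[array([-0.24, -0.05,  1.26, -0.  ,  1.93, -0.16]), None]
flip 0
F0 [ 0.6973105   0.02084999 -0.37983229]
F [-0.30457391 -0.12318433 -0.06093989] [ 0.57649357 -0.11561283  0.08009297] 7.5583
```

View pics/s1c.png

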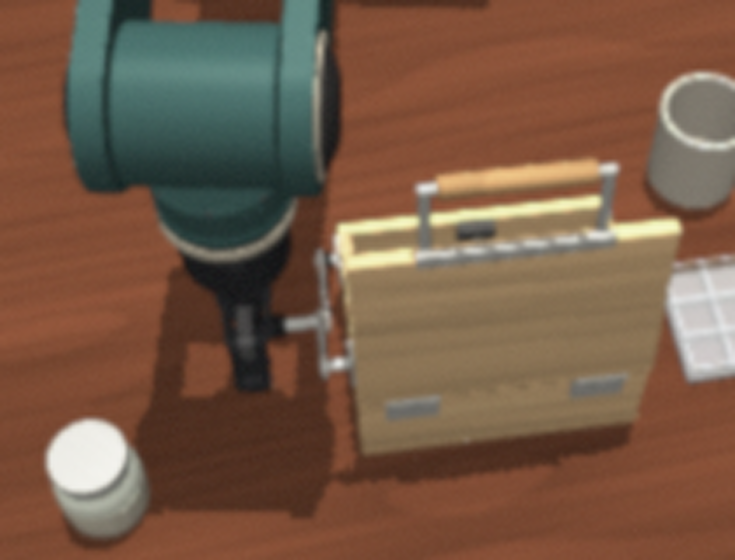

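The jaws straddle the knob (about (265,325) in the crop), clear of the stay and the jar. Next: a light clamp, then lift along the circle while nulling the radial force.

Run:
```python
from h import *; from cell import manip
F0=manip.read_force(); manip.clamp(20); manip.hold(.3)
p0=ch(manip.read_position()); print("clamped w",manip.read_width(),"F",np.round(RC.inv().apply(manip.read_force()-F0),1))
th0=np.arctan2(.0285,.0722); dr=0.
for k in range(1,16):
    th=th0+.026*k; r=np.array([np.cos(th),0,np.sin(th)]); t=np.array([-np.sin(th),0,np.cos(th)])
    d=.078*(r-[np.cos(th0),0,np.sin(th0)])+dr*r
    manip.line_to(W(*(p0+d)),v=.02); manip.hold(.1)
    f=RC.inv().apply(manip.read_force()-F0); fr,ft=f@r,f@t; dr+=np.clip(.00012*fr,-.0006,.0006)
    print(k,np.round([fr,f[1],ft],1),round(dr*1e3,2))
    if abs(fr)>14 or abs(ft)>14: print("STOP");break
manip.hold(.4); print(manip.read_width(),ch(manip.read_position())-p0,manip.read_time_s())
f=snap(manip,"scene","s2"); c=f["frame"][130:290,130:340]; cv2.imwrite("pics/s2c.png",cv2.resize(c,None,fx=3.5,fy=3.5,interpolation=cv2.INTER_CUBIC))
```

```text
clamped w 0.017541560711660437 F [ 3.  -0.4 -2.7]
1 [-1.5 -1.  -4.8] -0.18
2 [-2.4  0.5 -5.5] -0.46
3 [-1.1  0.3 -4. ] -0.6
4 [ 0.1  0.2 -4.5] -0.58
5 [-0.9  0.7 -4.7] -0.69
6 [ 1.6  1.1 -3.8] -0.5
7 [ 0.9  1.3 -3.4] -0.39
8 [ 0.8  2.1 -4.2] -0.3
9 [-0.2  1.2 -3.5] -0.32
10 [ 0.2  1.8 -4. ] -0.29
11 [-0.4  3.8 -4.3] -0.34
12 [-0.4  3.8 -4.2] -0.38
13 [-0.3  3.2 -2.7] -0.42
14 [-0.5  4.4 -3.4] -0.47
15 [-0.2  3.6 -3.4] -0.49
0.01718460915547693 [-1.67085539e-02 -1.00075676e-06  2.50529519e-02] 14.1833
```

View pics/s2c.png

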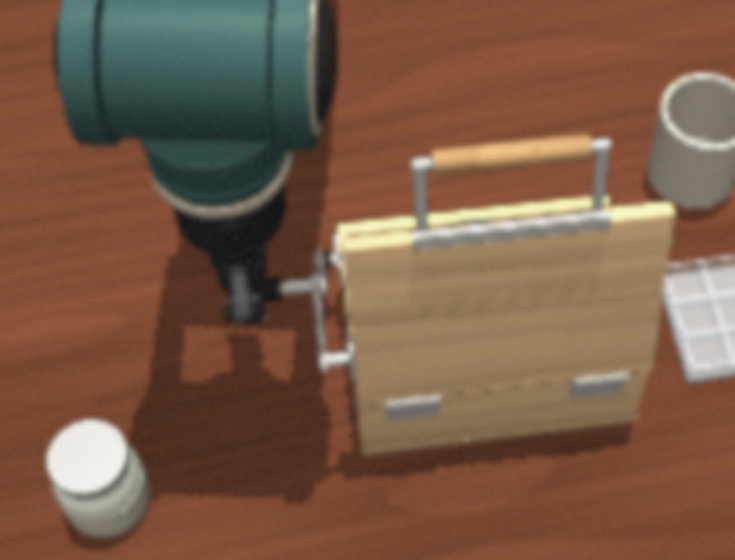

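The knob is well lifted: about 30 mm of travel, a fold of roughly 0.75–0.8. The handle has moved slightly forward, so the lid was drawn down a little. Forces stayed under 6 N. I'll release, retract clear and re-measure the handle.

Run:
```python
from h import *; from cell import manip
p=ch(manip.read_position()); manip.gripper_open(); manip.hold(.3); print(manip.read_width(),manip.read_force())
manip.line_to(W(p[0],p[1],.30),v=.15); manip.line_to(W(p[0]-.03,-.30,.45),v=.25); manip.hold(.3)
S=snap(manip,"scene","s3"); T=snap(manip,"top","t3")
P0=np.array([.632,.0595,.322])
for k,z in(("wood",0),("black",1)):
    try:
        A=[]
        for f in(S,T):
            X=P0+[-.015,0,-.003] if k=="wood" else np.array([.562,-.110,.123])
            u=proj(f,X)*1.5; w=(44,22) if k=="wood" else (18,16)
            A.append(blob(f,(u[0]-w[0],u[1]-w[1],u[0]+w[0],u[1]+w[1]),k))
        print(k,[np.round(a[3],1) for a in A])
        X,e=tri(ray(S,A[0][0]),ray(T,A[1][0])); print(X,e,"chest",ch(X))
    except Exception as ex: print(k,ex)
print(manip.read_time_s())
```

```text
0.08559221220915114 [-0.15432397 -1.10125034 -0.07190766]
wood [array([ 7.2, 46.3]), array([37.3,  5.2])]
[0.61024055 0.06255255 0.3182379 ] 0.00035888060980459284 chest [0.03072073 0.00036198 0.3182379 ]
black [array([ 4., 10.]), array([ 4., 10.])]
[ 0.56086016 -0.10767146  0.12469606] 0.0009041566320718958 chest [-0.00402976 -0.17343975  0.12469606]
17.975
```

View pics/s3.png

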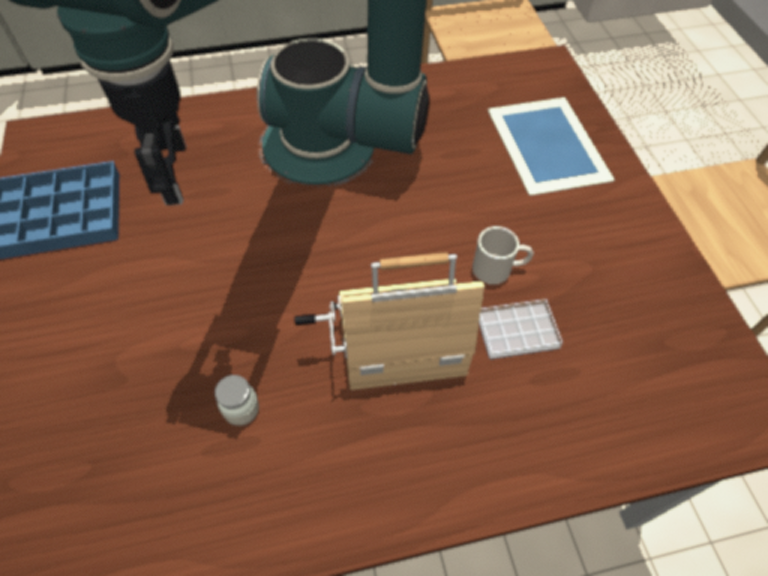

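The knob stays lifted on its own (312,319 in the picture) with the lid still up. The roller measures 228 mm from the hinge at about 77.5°, so the lid is near 0.1 rad. Next I pinch the handle and lower it along its arc.

```bash
cat > low.py <<'E'
from h import *
def ray_t(a): return np.array([-np.cos(a),0,np.sin(a)]),np.array([-np.sin(a),0,-np.cos(a)])
E
python3 - <<'E'
from low import *; from cell import manip; import json
manip.movep(W(.0307,0,.45),ori(0)); manip.hold(.3); F0=manip.read_force()
manip.line_to(W(.0307,0,.305),v=.12); manip.hold(.2); print("pre",np.round(RC.inv().apply(manip.read_force()-F0),1))
manip.clamp(20); manip.hold(.4); f=RC.inv().apply(manip.read_force()-F0); print("clamp",manip.read_width(),np.round(f,1))
p0=ch(manip.read_position()); R=.225; a0=np.arccos((.080-p0[0])/R); r0,_=ray_t(a0); print("a0",a0,p0); dr=0.
json.dump(dict(F0=F0.tolist(),p0=p0.tolist(),a0=a0),open("st.json","w"))
n=34; A=np.linspace(a0,.12,n+1)[1:]
for i,a in enumerate(A):
    r,t=ray_t(a); manip.line_to(W(*(p0+R*(r-r0)+dr*r)),v=.05); manip.hold(.03)
    f=RC.inv().apply(manip.read_force()-F0); fr,ft=f@r,f@t; dr+=np.clip(.0001*fr,-.0005,.0005)
    if i%2==0: print(i,round(a,2),np.round([fr,f[1],ft],1),round(dr*1e3,2),round(manip.read_width()*1e3,1))
    if abs(ft)>9 or abs(fr)>25: print("STOP",a,fr,ft);break
json.dump(dict(F0=F0.tolist(),p0=p0.tolist(),a0=a0,dr=dr,a=a),open("st.json","w"))
manip.hold(.3); print(np.round(RC.inv().apply(manip.read_force()-F0),1),ch(manip.read_position()),manip.read_time_s())
f=snap(manip,"scene","s4"); c=f["frame"][130:290,130:340]; cv2.imwrite("pics/s4c.png",cv2.resize(c,None,fx=3.5,fy=3.5,interpolation=cv2.INTER_CUBIC))
E
```

```text
pre [ 0.1  0.  -0. ]
clamp 0.014921356702031308 [ 0.4 -0.5  0.8]
a0 1.3498914154622148 [3.06996573e-02 2.64261219e-05 3.05024495e-01]
0 1.31 [-2.7 -0.2  0. ] -0.27 15.4
2 1.24 [ 1.2  0.4 -0.3] -0.37 14.7
4 1.17 [ 0.1  2.1 -0.1] -0.42 15.3
6 1.1 [-1.1  3.9  0.1] -0.62 15.2
8 1.02 [0.  5.8 0.7] -0.62 14.6
10 0.95 [-0.5  5.   1.6] -0.9 15.1
12 0.88 [-2.   6.7  1.6] -1.08 15.1
14 0.81 [-2.2  6.5  2.4] -1.22 14.9
16 0.73 [-1.4  7.6  3.1] -1.39 15.1
18 0.66 [-0.7  7.1  2.5] -1.47 15.3
20 0.59 [-0.3  7.8  2.4] -1.59 15.0
22 0.52 [-0.9  7.8  3.2] -1.74 15.3
24 0.45 [-0.4  8.   2.1] -1.88 15.0
26 0.37 [-1.2  9.2  3.1] -2.02 15.1
28 0.3 [0.8 8.5 3.4] -2.0 14.8
30 0.23 [-1.   9.6  3.2] -2.19 15.0
32 0.16 [-0.2 10.   3.1] -2.27 15.1
[-0.1  9.3 -3.1] [-0.1410767   0.0004549   0.11209656] 33.9833
```

View pics/s4c.png

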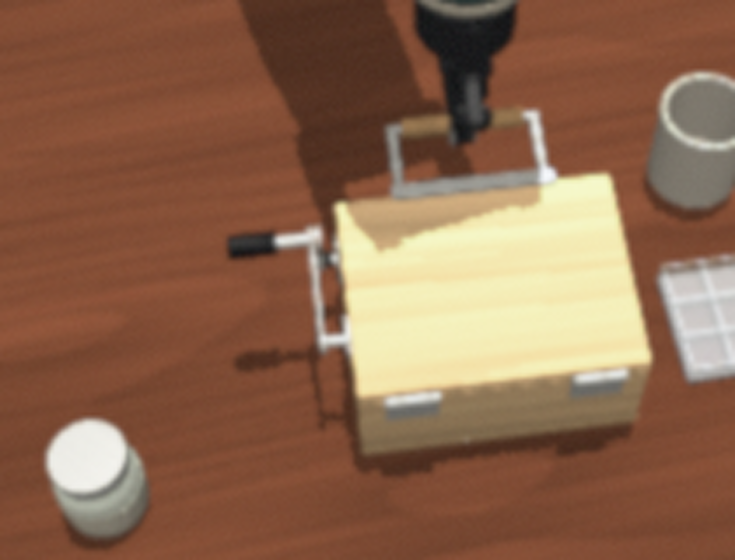

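The lid is held at about 7° with the knee folding properly. A side force of about 9 N has built up from a small yaw error, so I'll null that. Then I press straight down in small steps and watch for the catch to snap.

Run:
```python
from low import *; from cell import manip; import json
F0=np.array(json.load(open("st.json"))["F0"]); p=ch(manip.read_position()); mx=0
rd=lambda: RC.inv().apply(np.mean([manip.read_force() for _ in range(4)],0)-F0)
for k in range(6):
    f=rd(); p[1]+=np.clip(.0002*f[1],-.001,.001); manip.line_to(W(*p),v=.02); manip.hold(.05)
print("y nulled",np.round(rd(),1),p)
for k in range(32):
    p[2]-=.0015; manip.line_to(W(*p),v=.03); manip.hold(.08); f=rd()
    p[0]+=np.clip(.0001*f[0],-.0004,.0004)
    print(round(p[2]*1e3,1),np.round(f,1),end=" | ")
    if f[2]<mx-2.5 and mx>3.5: print("SNAP");break
    if f[2]>10.5 or p[2]<.060: print("LIMIT");break
    mx=max(mx,f[2])
manip.hold(.3); print(rd(),manip.read_width(),manip.read_time_s())
```

```text
y nulled [-1.2  2.5 -3.5] [-0.14108432  0.00054245  0.11207527]
110.6 [-3.   3.3 -2.9] | 109.1 [-2.2  3.9 -2.4] | 107.6 [-1.6  4.4 -2.2] | 106.1 [-1.9  4.7 -3.1] | 104.6 [-3.2  4.5 -2.4] | 103.1 [-0.8  4.7 -1.1] | 101.6 [-2.5  4.9 -0.7] | 100.1 [-1.9  4.6 -2.1] | 98.6 [-0.3  5.9 -1.2] | 97.1 [-1.3  3.8 -0.4] | 95.6 [ 0.1  5.  -0.1] | 94.1 [ 0.5  4.7 -0. ] | 92.6 [0.2 4.5 0.3] | 91.1 [1.4 5.2 0.3] | 89.6 [0.3 5.5 2.3] | 88.1 [1.5 4.9 2.2] | 86.6 [2.5 4.8 2.8] | 85.1 [1.9 5.2 3.9] | 83.6 [1.1 5.1 4. ] | 82.1 [2.5 5.8 3.8] | 80.6 [2.8 5.5 4.7] | 79.1 [2.5 4.3 4.8] | 77.6 [2.  4.1 7.1] | 76.1 [-6.   5.8  0.7] | SNAP
[-6.03897041  5.94770631  1.04881526] 0.014576378746403674 44.1333
```

A clear snap at 76 mm: the force dropped from 7.1 to 0.7 N. I'll null the sideways forces and lift about 12 mm while still pinched. The light upward pull tests the catch and lifts the fingertips to the height of the lid's top. Then I open and retract straight up.

Run:
```python
from low import *; from cell import manip; import json
F0=np.array(json.load(open("st.json"))["F0"]); p=ch(manip.read_position())
rd=lambda: RC.inv().apply(np.mean([manip.read_force() for _ in range(4)],0)-F0)
for k in range(8):
    p[2]+=.0015; f=rd(); p[:2]+=np.clip(.00012*f[:2],-.0007,.0007); manip.line_to(W(*p),v=.03); manip.hold(.05)
    print(round(p[2]*1e3,1),np.round(rd(),1),end=" | ")
    if rd()[2]<-3.5: break
manip.gripper_open(); manip.hold(.3); print("\nopen",np.round(rd(),1),manip.read_width())
manip.line_to(W(p[0],p[1],.16),v=.06); print(np.round(rd(),1)); manip.line_to(W(p[0]-.03,p[1],.30),v=.15)
manip.line_to(W(-.20,-.25,.40),v=.25); manip.hold(.3); print("free",np.round(rd(),1),manip.read_time_s())
S=snap(manip,"scene","s5"); T=snap(manip,"top","t5")
X=W(-.145,0,.096)
try:
    A=[]
    for f in(S,T):
        u=proj(f,X)*1.5; A.append(blob(f,(u[0]-50,u[1]-25,u[0]+50,u[1]+25),"wood"))
    print([np.round(a[3],1) for a in A]); Y,e=tri(ray(S,A[0][0]),ray(T,A[1][0])); print(Y,e,ch(Y))
except Exception as ex: print(ex)
c=S["frame"][130:290,130:340]; cv2.imwrite("pics/s5c.png",cv2.resize(c,None,fx=3.5,fy=3.5,interpolation=cv2.INTER_CUBIC))
```

```text
76.8 [ 3.7 -2.4  1.1] | 78.3 [-1.4 -2.3  2.2] | 79.8 [-3.3  0.1  0.5] | 81.3 [-2.6 -0.   0. ] | 82.8 [-0.3  1.2 -0. ] | 84.3 [ 2.2 -0.3  0.5] | 85.8 [-0.8 -1.3 -1.3] | 87.3 [-0.1  0.3 -1.1] | 
open [-0.4 -0.8 -0.6] 0.08570282135041919
[-0.2 -1.1  0.3]
free [-0.7 -0.4 -0.1] 51.5167
[array([ 5.9, 35.1]), array([59.3, 12.4])]
[0.4256276  0.07639445 0.08455763] 0.011715001384489497 [-0.15440086 -0.00151931  0.08455763]
```

View pics/s5c.png

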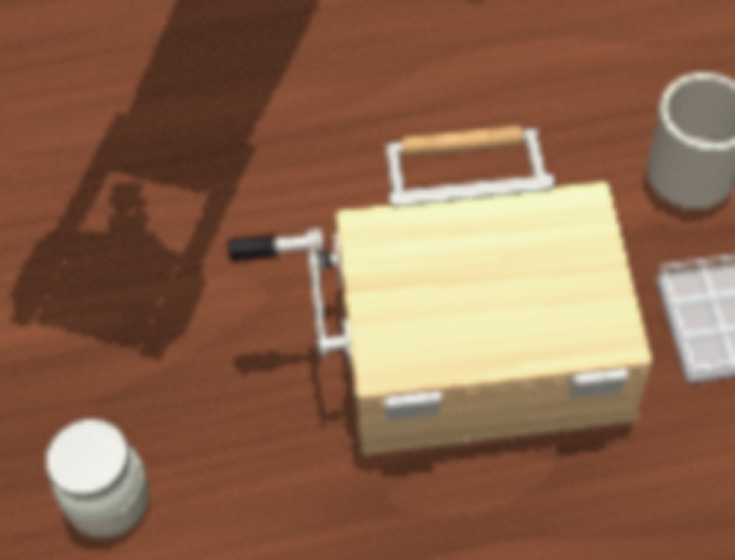

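The lid looks closed, with the roller at (463,139) in the crop and the jar, mug and tray at unchanged pixels. The top-view roller mask failed: it has the wrong size, and the rays miss each other by 12 mm. So I'll check the height against the model's predicted pixels for shut versus resting on the catch.

Run:
```python
from h import *
S=dict(np.load("pics/s5.npz")); T=dict(np.load("pics/t5.npz"));S4=dict(np.load("pics/s4.npz"))
u=proj(S,W(-.145,0,.096))*1.5; print("roller seen",blob(S,(u[0]-50,u[1]-25,u[0]+50,u[1]+25),"wood")[0])
for n,b in(("shut",0),("catch",.065)): print(n,"scene",proj(S,W(.08-.225*np.cos(b),0,.096+.225*np.sin(b))),"top",proj(T,W(.08-.225*np.cos(b),0,.096+.225*np.sin(b))))
# bright lid front edge corners, and change in objects
S3=dict(np.load("pics/scene0.npz"))
for nm,(x0,y0,x1,y1) in dict(jar=(140,245,175,285),mug=(315,148,358,192),tray=(330,198,376,240)).items():
    a,b=[cv2.cvtColor(f["frame"][y0:y1,x0:x1],cv2.COLOR_BGR2GRAY).astype(np.float32) for f in(S3,S)]
    print(nm,"shift px",np.round(cv2.phaseCorrelate(a,b)[0],2))
u=proj(T,W(-.11,0,.1)); x,y=int(u[0]),int(u[1]); c=T["frame"][y-45:y+25,x-55:x+55]; cv2.imwrite("pics/t5c.png",cv2.resize(c,None,fx=6,fy=6,interpolation=cv2.INTER_CUBIC)); print("crop org",x-55,y-45)
```

```text
roller seen [261.65841675 169.08415985]
shut scene [260.74415406 169.34065038] top [236.24219469 239.48801085]
catch scene [260.89001036 166.42501157] top [236.01232915 239.10507329]
jar shift px [0.08 0.02]
mug shift px [0.53 0.46]
tray shift px [-0.    0.48]
crop org 181 182
```

View pics/t5c.png

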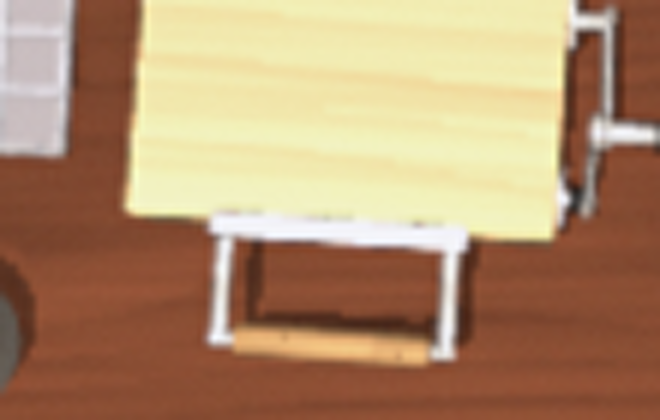

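The roller is at row 169.1, where the model predicts 169.3 for shut and 166.4 for resting on the catch. The top crop shows the lid square on the chest and the roller near (330,345), i.e. native (236,239.5), which also matches the prediction. The objects have shifted by 0.5 px or less. The lid is shut and the arm is clear, so I'm handing in.

Run:
```python
from cell import manip
print(manip.read_force(),manip.read_time_s()); print(manip.close_job())
```

```text
[0.09079414 0.42892986 1.08317438] 51.6167
the job is handed in; nothing more can be done
None
```

I folded the stay and lowered the lid, pressed it home onto its catch, and handed the job in at 51.6 s. No verdict came back.

**Stay:** I pinched the knob and lifted it about 30 mm along its circle, with about 5.5 N or less along the lift and 2.5 N or less radially. After I let go it stayed folded with the lid still up, about 0.1 rad down.

**Lid:** I pinched the handle and lowered it along its arc under control. The lid's weight put no more than about 3.5 N on the handle. The catch snapped at about 7 N, when the force dropped to under 1 N, and it then held against an upward pull of about 1 N.

**Last checks:**
- **Lid shut:** the roller sits at image row 169.1. The model predicts 169.3 for shut and 166.4 for resting on the catch. The top view agrees.
- **Objects left alone:** the jar, mug and tray shifted by 0.5 px or less.
- **Arm clear:** after retracting, the arm reads only about 1 N, close to noise.

**Checks that disagreed:**
- **Side force:** about 10 N sideways built up on the handle during lowering, probably from a small yaw error in my chest estimate. I reduced it to about 5 N before pressing, not to zero.
- **Final triangulation:** measuring the roller from both views failed because the top-view mask was bad. The shut check therefore rests on the scene view, plus a reading of the top crop by eye.

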